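# Open the folding probe stand and raise its post

### The arm

A 7-joint arm with a two-finger parallel gripper is mounted at the origin on a cart in front of the work surface, level with it; the furniture and walls round the work are solid. World frame = base frame: x ahead of the robot, y to its left, z up, the work surface at z = 0. Lengths are in m, angles in rad, forces in N, time in s.
With the tool pointing down it reaches from about 0.4 to 0.85 m from the base axis. Payload 10.4 kg.
Tool frame: the origin (TCP) lies at the very end of the fingers, on their centre line; the grasp point (between the pads) lies 19 mm behind it; z points along the fingers, x is the direction in which the jaws open and shut, and the axes are right-handed (so a half turn about z gives the same grasp; the last joint's range is limited). The gripper opens to 85 mm and grips with 20 to 120 N. Pads are 22 mm wide; open, the fingers measure 114 mm over their backs; the gripper's body (76 mm by 85 mm) begins 54 mm behind the grasp point. The pads swing forward as they close: fully open they stand 13 mm farther back than shut.
Start: joints at [1.118, 0.332, -0.065, 1.46, 0.022, 1.35, -0.088], TCP at [0.26, -0.568, 0.231] pointing down, gripper open.
Joint ranges: [-2.6, 2.6], [-0.5, 2.12], [-1.47, 1.34], [0.16, 2.42], [-1.27, 4.41], [0.06, 2.06], [-2.6, 2.6]. Speed limits (rad/s): [2.22, 2.22, 2.79, 2.79, 3.14, 3.14, 3.14].

### API

Orientations are given as a unit quaternion [x, y, z, w].
In Python, from bench import get_state, camera, get_calibration, finish_job gives the robot as it stands.
- The arm moves only by the tool step_arm, never from a script. Its argument "moves" is a list of rows, each an object with "xyz": the shift along the tool's x, y, z in mm, a list of three; "yaw": the turn about the tool's z in rad. In form: [{"xyz": [x, y, z], "yaw": yaw}, ...]. A call has 1 to 20 rows; each row is the pose to reach, as a shift and turn from the pose commanded when the call began, along the tool's axes at that moment; what a row does not reach only later rows make up. A row lasts 1/12 s, in which the tool goes at most 41.7 mm and 7.16 degrees, less where a joint would pass 70% of its speed; a pose out of reach is approached as far as the arm can. A call with a gripper value outside its range is refused whole. "hand" is the gripper command: -1 is fully open, 1 is shut, values between are in proportion, set as the call begins (left out, the last holds). The fingers move at their own pace and stop on an object; "grip_force" is the grip in N (left out, the last holds). Time passes only in rows, so rows that repeat a pose let the fingers close. It gives the time, the measured TCP pose, the force and the opening at its end, in the units of the state.
- get_state(): the state, without advancing time (a new reading comes with each control period).
- camera(name): name is "scene" or "side" or "wrist"; returns the picture (400x640x3 uint8, red, green, blue); there is no depth.
- get_calibration(name): a dict with "intrinsics" (3x3 intrinsics, pixels), "k1" (the pictures are not rectified: a ray, as slopes to the right and down, at radius r is drawn at 1 + k1 r^2 times it, then the intrinsics apply), "R" (3x3) and "t" (3): a world point X has camera coordinates R X + t; the wrist camera has in their place "tool_from_camera" (4x4, takes a point from camera to tool coordinates, whose origin is the TCP and whose axes are the tool frame's). Camera axes: x right, y down, z forward; pixel columns grow to the right and rows downward; lengths in m; the calibration is good to about 2 mm. A picture is of the moment at which its call begins: read the wrist's pose just before it. get_calibration takes no time and is no camera call.
- finish_job(): hands the job in, once; it reports no verdict.
The state is a dict: "t": time; "joint_pos": joint angles; "qd": joint speeds; "effort": joint torques, N m; "ee_pos": TCP position; "tool_rot": TCP orientation; "wrist_force": force on the tool from outside, world axes, zero at the start; "torque": the same for the moment, N m; "opening": opening from 0.0 (shut) to 1.0 (fully open).
Only numpy, scipy, OpenCV 4.12 (cv2) and the standard library are available. Lean on these libraries where they do the work, as an engineer would, in place of code of your own. Each camera call takes 0.05 s, during which the arm holds its last target.

### The job

Set up the folding probe stand. Its flat cover has no handle and is held by a spring catch: with the fingertips press down gently on the cover, drag it towards the front end of the stand until it is fully back, then lift the free end of the post that lies beneath until the post stands upright, and let go. Do not knock over the glass beaker.

Things in the scene. Friction and masses are not known exactly. Their poses are not given: they have to be found in the camera images.
- stand: folding probe stand: low grey case, 230 x 110 x 52 mm, fixed. Origin under its middle on the worktop; x runs along its length away from its front end (x = -115 mm), z up. Half x < 0: dark deck over which the cover runs back to -x. Half x > 0: post compartment, 92 mm wide, x = 2 to 109 mm, floor 6 mm above the worktop.
- cover_spot (a point): fixed point of the case, level with the top of its side lips (52 mm above the worktop), over the middle of the closed cover; axes as the stand's. The cover's top lies 5.5 to 11.5 mm below it, differently each time: feel for it. Cover: flat aluminium plate, 100 mm along x, 87 wide, five 1 mm ribs across its middle, edges enclosed (no grip), 80 mm free between the lips.
- cover (a joint): how far the cover is dragged back towards the stand's front end, m: 0 closed, 0.112 fully back at its stop, where it springs up and is caught (from 0.106). Friction 2 N. Catch stops hold it unless it is pressed down 3 mm (7 N) or more; keep it pressed until it is back. It gives 6 mm on springs (3 N at first, 1.1 N per mm, 10 N at the bottom), then is solid; over 30 N is too hard.
- post_grip (a point): centre of the black head on the post's free end: a small drum 16 mm across and 18 mm wide (flat ends to both sides, along y). Post: steel rod 10 mm thick, 70 mm from pivot to this point. It lies along the stand's x with its axis 21 mm above the worktop, under the closed cover, head at x = 86 mm, farther from the stand's front end. The point's x axis points along the post away from the pivot.
- post_pivot (a point): the post's pivot, fixed in the stand at x = 16 mm, 21 mm above the worktop, 70 mm from post_grip; axes as the stand's. The post turns about y: tip up and towards the stand's front end, against a friction of about 0.05 N m that keeps it at any angle.
- post (a joint): angle of the post, rad: 0 lying, 1.571 upright against its stop.
- beaker: clear glass beaker, 58 mm across, 70 mm high, on the worktop near the stand. Origin under its middle, z up.
Mind the look-alikes: they are no part of the job. What is meant by the beaker is not blue or green, and is the larger of those in its own colour.

How it is judged:
On the way, in this order (a step that is already met when the one before it is completed fails the run):
1. the cover is dragged fully back (value of joint cover above 0.106 m), for 0.2 s.
2. the post is raised upright (value of joint post above 1.48 rad), for 0.2 s.
At the end, for the whole second after the job is handed in: the cover is back by more than 106 of its 112 mm, the post stands at rest within 5 degrees of upright, and the beaker stands upright (value of joint cover above 0.106 m and value of joint post above 1.48 rad and velocity of joint post below 0.05 rad/s and angle between beaker's own z axis and vertical below 0.3 rad); the robot touches nothing.
It fails at once if the cover is leaned on with more than 30 N (contact force between the fingers and cover above 30 N).
It fails at once if the glass beaker is knocked over (angle between beaker's own z axis and vertical above 0.5 rad).
It also fails if it takes over 64 s, if anything falls off the work surface, if the arm or the gripper's body presses on something with over 40 N, if the wrist force passes 120 N, or if a joint passes its speed limit or range.

## Working session

There is one attempt and no reset: what is moved stays moved. The work goes in short steps, Python scripts to look and compute and a tool call to move; the robot and the scene stay as the last step left them, time stands still between calls to the robot, and variables do not carry over. Pictures are saved under pics/ and viewed, and the job is handed in when it is done.

Besides the shell and the picture viewer there is one more tool, called as a command line: name --argument value ..., lists and objects as JSON in quotes. step_arm: Moves the arm, as the interface text tells. Its arguments: {"type":"object","properties":{"moves":{"type":"array","items":{"type":"object","properties":{"xyz":{"type":"array","items":{"type":"number"}},"yaw":{"type":"number"}}}},"hand":{"type":"number"},"grip_force":{"type":"number"}},"required":["moves"]}

```bash
mkdir -p pics; python3 - <<'E'
from bench import *
import cv2
s=get_state();print({k:s[k] for k in('t','ee_pos','tool_rot','wrist_force','opening')})
for n in("scene","side","wrist"):
    c=get_calibration(n);print(n,c)
    cv2.imwrite(f"pics/{n}0.png",camera(n)[:,:,::-1])
E
```

```text
{'t': 0.0, 'ee_pos': array([ 0.2602782 , -0.56779874,  0.23051235]), 'tool_rot': array([ 8.41647599e-01, -5.40026677e-01, -6.15195407e-04, -3.59047132e-04]), 'wrist_force': array([0.09645433, 1.31543509, 0.17255758]), 'opening': 0.9987567187386962}
scene {'intrinsics': array([[488.21260208,   0.        , 316.80643924],
       [  0.        , 488.21260208, 192.6959926 ],
       [  0.        ,   0.        ,   1.        ]]), 'k1': -0.13244996144757498, 'R': array([[-0.4813045 , -0.87635196, -0.01879399],
       [-0.60852253,  0.34948751, -0.71243161],
       [ 0.63090911, -0.33145997, -0.70148983]]), 't': array([0.17414123, 0.44976902, 0.59459768])}
side {'intrinsics': array([[407.4724585 ,   0.        , 315.11560932],
       [  0.        , 407.4724585 , 204.74801975],
       [  0.        ,   0.        ,   1.        ]]), 'k1': 0.01073248740828907, 'R': array([[ 0.97027946, -0.24173239, -0.01110065],
       [-0.17593072, -0.67317811, -0.7182476 ],
       [ 0.166151  ,  0.69885384, -0.69569904]]), 't': array([-0.58142151,  0.05341603,  0.89327837])}
wrist {'intrinsics': array([[295.27919264,   0.        , 318.87414666],
       [  0.        , 295.27919264, 199.62833938],
       [  0.        ,   0.        ,   1.        ]]), 'k1': -0.031165786881216316, 'tool_from_camera': array([[ 9.99999409e-01,  4.53872029e-04,  9.87484662e-04,
         2.35934752e-04],
       [-7.22042150e-04,  9.56560032e-01,  2.91534534e-01,
        -7.28610619e-02],
       [-8.12268989e-04, -2.91535075e-01,  9.56559794e-01,
        -1.42621930e-01],
       [ 0.00000000e+00,  0.00000000e+00,  0.00000000e+00,
         1.00000000e+00]])}
```

View pics/scene0.png

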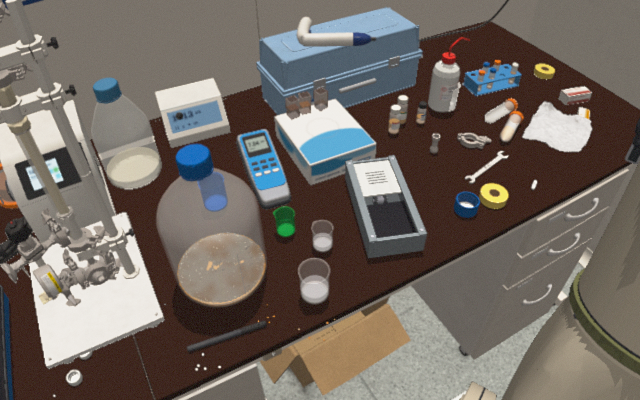

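View pics/side0.png

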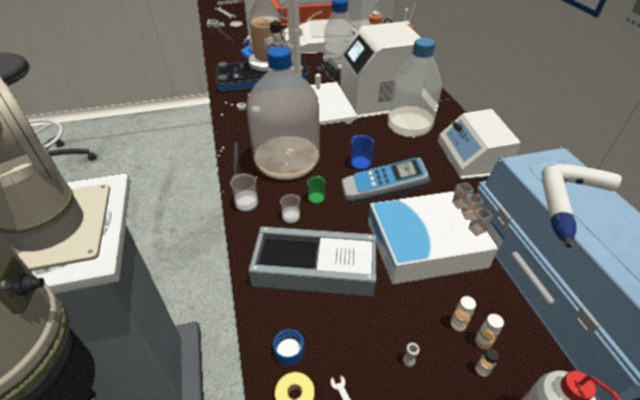

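View pics/wrist0.png

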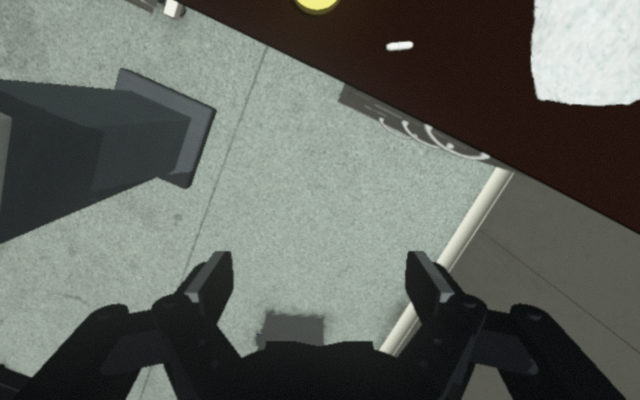

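```bash
python3 - <<'E'
import cv2
a=cv2.imread("pics/scene0.png")[145:265,270:430]
cv2.imwrite("pics/sc_crop.png",cv2.resize(a,None,fx=5,fy=5,interpolation=cv2.INTER_CUBIC))
a=cv2.imread("pics/side0.png")[165:305,220:390]
cv2.imwrite("pics/si_crop.png",cv2.resize(a,None,fx=4,fy=4,interpolation=cv2.INTER_CUBIC))
E
```

```text
(no output)
```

View pics/sc_crop.png

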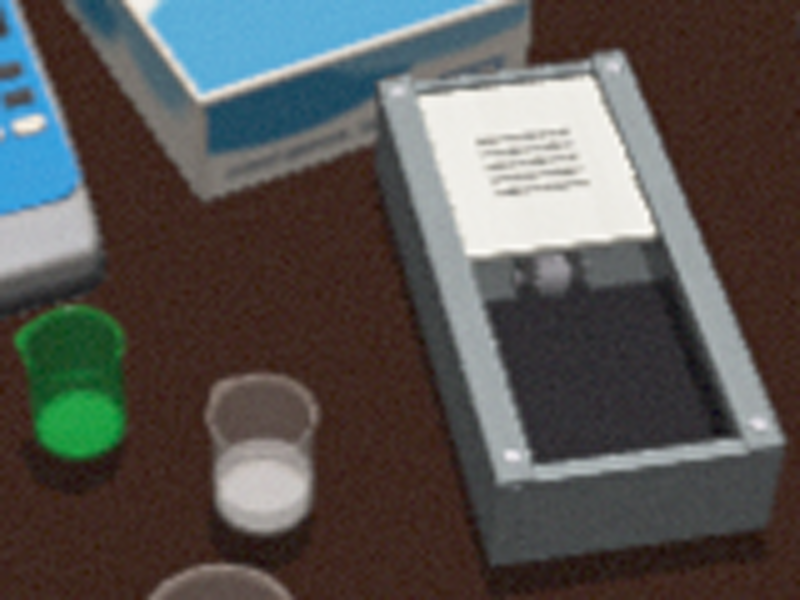

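View pics/si_crop.png

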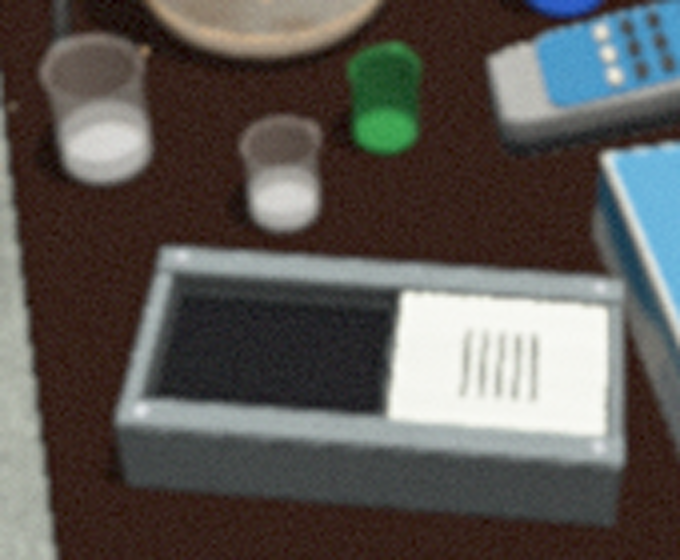

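```bash
cat > h.py <<'E'
import numpy as np
from bench import *
def proj(c,X):
    X=np.atleast_2d(X)@c['R'].T+c['t']; s=X[:,:2]/X[:,2:]
    r2=(s**2).sum(1,keepdims=True); s=s*(1+c['k1']*r2)
    K=c['intrinsics']; return s@K[:2,:2].T+K[:2,2]
def wristcal(st):
    from scipy.spatial.transform import Rotation as Ro
    c=dict(get_calibration('wrist')); T=c['tool_from_camera']
    R=Ro.from_quat(st['tool_rot']).as_matrix(); Rw=R@T[:3,:3]; tw=R@T[:3,3]+st['ee_pos']
    c['R']=Rw.T; c['t']=-Rw.T@tw; return c
def plane(c,px,z):
    import cv2
    from scipy.optimize import least_squares
    f=lambda p: (proj(c,[p[0],p[1],z])-px).ravel()
    return least_squares(f,[.5,0]).x
E
python3 - <<'E'
from h import *
from scipy.optimize import least_squares
sc=get_calibration('scene');si=get_calibration('side')
L=np.array([[-.115,.055],[-.115,-.055],[.115,-.055],[.115,.055]])
A=np.array([[369.4,241.6],[426.6,232.6],[394.6,156],[345.6,162]])
B=np.array([[260.75,226.75],[250,270],[375.5,280.5],[376.25,235]])
def W(p):
    c,s=np.cos(p[2]),np.sin(p[2]);return np.c_[L@np.array([[c,s],[-s,c]])+p[:2],np.full(4,.052)]
for name,sel in(('sc',1),('si',2),('both',3)):
    f=lambda p:np.r_[(proj(sc,W(p))-A).ravel()*(sel&1),(proj(si,W(p))-B).ravel()*(sel>>1)]
    r=least_squares(f,[.5,0,0]);print(name,r.x,np.round(r.fun,1))
print(W(r.x))
# beakers: base centre px
for n,c,ps in(('sc',sc,[(314,293),(322,244)]),('si',si,[(246,203),(291,217)])):
    for p in ps: print(n,p,plane(c,p,.005))
E
```

```text
sc [ 0.53107714 -0.24558921 -0.34901269] [ 0.   0.3  0.5  1.4 -0.1 -1.1 -0.5 -1.4 -0.  -0.  -0.  -0.  -0.  -0.
 -0.  -0. ]
si [ 0.537607   -0.24899539 -0.35118193] [-0.  -0.  -0.  -0.  -0.  -0.  -0.  -0.   0.5 -0.5 -1.   0.4  0.6  0.2
 -0.1 -0.4]
both [ 0.53540871 -0.24803107 -0.35064032] [-0.3 -1.8  0.1 -0.6 -0.2 -2.5 -0.5 -3.  -0.7 -0.6 -2.2  0.2 -0.7  0.
 -1.4 -0.6]
[[ 0.44629858 -0.15687525  0.052     ]
 [ 0.40851367 -0.26018207  0.052     ]
 [ 0.62451885 -0.3391869   0.052     ]
 [ 0.66230376 -0.23588007  0.052     ]]
sc (314, 293) [ 0.42282253 -0.02789556]
sc (322, 244) [ 0.51455892 -0.0955158 ]
si (246, 203) [ 0.42735113 -0.03169131]
si (291, 217) [ 0.51870485 -0.10195479]
```

step_arm --moves '[{"xyz":[-12,-36,2],"yaw":0.07},{"xyz":[-24,-72,4],"yaw":0.14},{"xyz":[-36,-108,7],"yaw":0.21},{"xyz":[-48,-144,10],"yaw":0.28},{"xyz":[-60,-180,12],"yaw":0.35},{"xyz":[-72,-216,15],"yaw":0.42},{"xyz":[-84,-252,18],"yaw":0.49},{"xyz":[-96,-290,20],"yaw":0.56},{"xyz":[-108,-327,23],"yaw":0.63},{"xyz":[-119,-363,25],"yaw":0.7},{"xyz":[-130,-398,28],"yaw":0.78},{"xyz":[-137,-423,30],"yaw":0.78},{"xyz":[-137,-423,30],"yaw":0.78},{"xyz":[-137,-423,30],"yaw":0.78},{"xyz":[-137,-423,30],"yaw":0.78}]' --hand 1 --grip_force 20

```text
t: 1.4
ee_pos: [0.5874, -0.268, 0.201]
tool_rot: [-0.573, 0.82, 0.0, -0.0]
wrist_force: [-0.9, -1.5, 0.5]
opening: -0.009
```

```bash
python3 - <<'E'
from h import *
import cv2
s=get_state();print({k:s[k] for k in('t','ee_pos','tool_rot','wrist_force','opening')})
c=wristcal(s);im=camera('wrist');cv2.imwrite("pics/w1.png",im[:,:,::-1])
p=[.5354,-.248,-.3506];R=np.array([[np.cos(p[2]),-np.sin(p[2])],[np.sin(p[2]),np.cos(p[2])]])
L=np.array([[-.115,.055],[-.115,-.055],[.115,-.055],[.115,.055]])
print(proj(c,np.c_[L@R.T+p[:2],np.full(4,.052)]))
E
```

```text
{'t': 1.4, 'ee_pos': array([ 0.58740499, -0.26799047,  0.20097764]), 'tool_rot': array([-5.72961651e-01,  8.19582050e-01,  9.15742839e-05, -4.49680745e-04]), 'wrist_force': array([-0.90964511, -1.51311115,  0.51172572]), 'opening': -0.00860304748290088}
[[270.63152531 324.16858065]
 [362.81323234 324.16858486]
 [373.58238673 125.42007914]
 [259.18445849 125.35352794]]
```

View pics/w1.png

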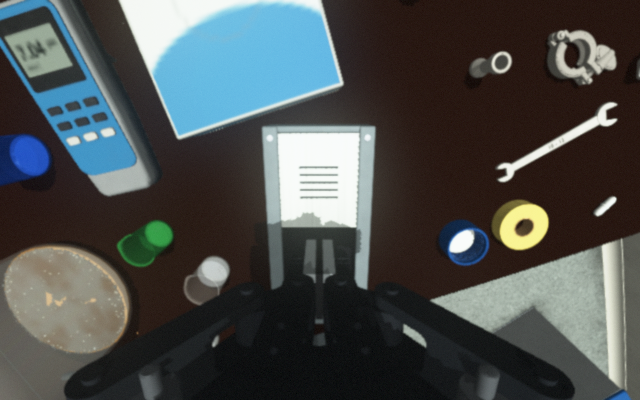

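step_arm --moves '[{"xyz":[1.5,0,30],"yaw":0},{"xyz":[1.5,0,65],"yaw":0},{"xyz":[1.5,0,100],"yaw":0},{"xyz":[1.5,0,130],"yaw":0},{"xyz":[1.5,0,147],"yaw":0},{"xyz":[1.5,0,150],"yaw":0},{"xyz":[1.5,0,150],"yaw":0},{"xyz":[1.5,0,150],"yaw":0}]'

```text
t: 2.12
ee_pos: [0.5878, -0.2699, 0.0529]
tool_rot: [-0.573, 0.82, -0.001, 0.0]
wrist_force: [-0.2, -0.8, 0.6]
opening: 0.003
```

```bash
python3 - <<'E'
from h import *
import cv2
s=get_state();print({k:s[k] for k in('t','ee_pos','wrist_force')})
for n in('wrist','side'):
    cv2.imwrite(f"pics/{n}2.png",camera(n)[:,:,::-1])
E
```

```text
{'t': 2.1167, 'ee_pos': array([ 0.58778085, -0.26991124,  0.05293481]), 'wrist_force': array([-0.1759701 , -0.80602772,  0.64087619])}
```

View pics/wrist2.png

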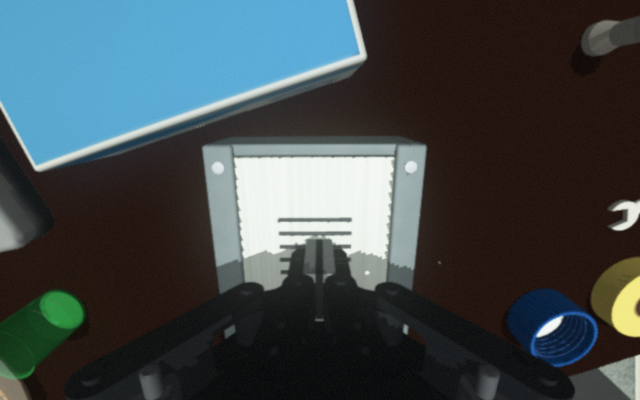

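View pics/side2.png

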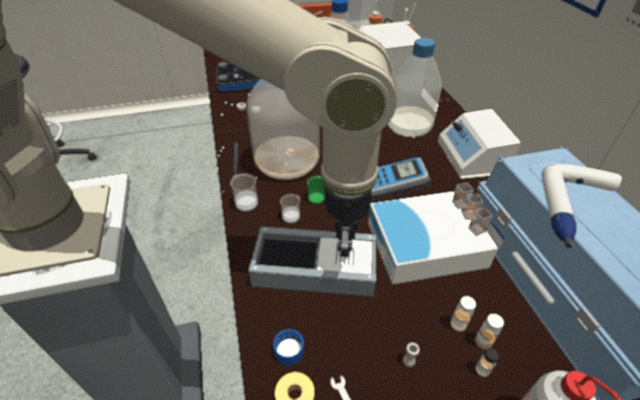

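step_arm --moves '[{"xyz":[0,0,2],"yaw":0},{"xyz":[0,0,3],"yaw":0},{"xyz":[0,0,4],"yaw":0},{"xyz":[0,0,4],"yaw":0},{"xyz":[0,0,4],"yaw":0}]'

```text
t: 2.63
ee_pos: [0.5874, -0.2687, 0.0473]
tool_rot: [-0.573, 0.819, -0.0, -0.0]
wrist_force: [-0.0, 0.6, -0.5]
opening: 0.002
```

step_arm --moves '[{"xyz":[0,0,1],"yaw":0},{"xyz":[0,0,2],"yaw":0},{"xyz":[0,0,2],"yaw":0},{"xyz":[0,0,2],"yaw":0}]'

```text
t: 2.97
ee_pos: [0.5875, -0.2688, 0.0455]
tool_rot: [-0.573, 0.819, -0.0, 0.0]
wrist_force: [0.1, -0.3, 3.3]
opening: 0.002
```

step_arm --moves '[{"xyz":[0,0,1],"yaw":0},{"xyz":[0,0,2],"yaw":0},{"xyz":[0,0,2],"yaw":0},{"xyz":[0,0,2],"yaw":0}]'

```text
t: 3.3
ee_pos: [0.5875, -0.2689, 0.0435]
tool_rot: [-0.573, 0.819, -0.0, 0.0]
wrist_force: [-0.3, -0.2, 4.4]
opening: 0.002
```

step_arm --moves '[{"xyz":[0,0,1],"yaw":0},{"xyz":[0,0,2],"yaw":0},{"xyz":[0,0,2],"yaw":0},{"xyz":[0,0,2],"yaw":0}]'

```text
t: 3.63
ee_pos: [0.5876, -0.2689, 0.0417]
tool_rot: [-0.573, 0.819, -0.0, 0.0]
wrist_force: [-2.0, 1.1, 6.5]
opening: -0.001
```

step_arm --moves '[{"xyz":[0,0,1],"yaw":0},{"xyz":[0,0,1.5],"yaw":0},{"xyz":[0,0,1.5],"yaw":0},{"xyz":[0,0,1.5],"yaw":0}]'

```text
t: 3.97
ee_pos: [0.5876, -0.2688, 0.0404]
tool_rot: [-0.573, 0.819, -0.0, 0.0]
wrist_force: [-3.2, 0.9, 8.9]
opening: -0.002
```

step_arm --moves '[{"xyz":[0,3,0.3],"yaw":0},{"xyz":[0,7,0.3],"yaw":0},{"xyz":[0,12,0.3],"yaw":0},{"xyz":[0,17,0.3],"yaw":0},{"xyz":[0,22,0.3],"yaw":0},{"xyz":[0,25,0.3],"yaw":0},{"xyz":[0,25,0.3],"yaw":0}]'

```text
t: 4.55
ee_pos: [0.5646, -0.2605, 0.0406]
tool_rot: [-0.573, 0.82, -0.001, 0.001]
wrist_force: [-1.6, -0.6, 8.5]
opening: 0.001
```

```bash
python3 - <<'E'
from h import *
import cv2
s=get_state();print({k:s[k] for k in('t','ee_pos','wrist_force')})
a=camera('wrist');cv2.imwrite(f"pics/w3.png",a[:,:,::-1])
E
```

```text
{'t': 4.55, 'ee_pos': array([ 0.56457309, -0.2605359 ,  0.04064105]), 'wrist_force': array([-1.58538829, -0.64701034,  8.50079432])}
```

View pics/w3.png

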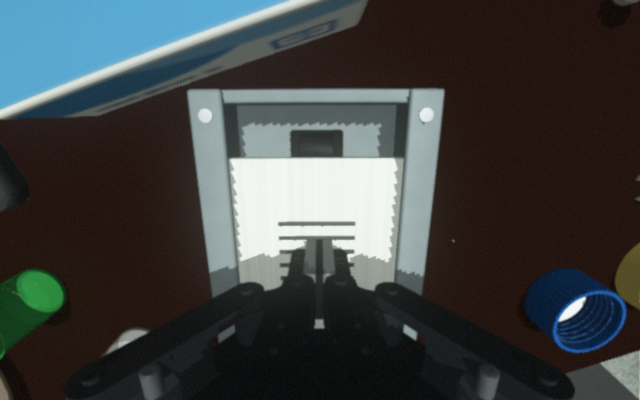

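The cover moves with the fingers: its far edge is now at row 157, and the black head shows at about (316,143). I'll keep dragging.

step_arm --moves '[{"xyz":[0,6,0.2],"yaw":0},{"xyz":[0,12,0.2],"yaw":0},{"xyz":[0,18,0.2],"yaw":0},{"xyz":[0,24,0.2],"yaw":0},{"xyz":[0,30,0.2],"yaw":0},{"xyz":[0,36,0.2],"yaw":0},{"xyz":[0,40,0.2],"yaw":0}]'

```text
t: 5.18
ee_pos: [0.5273, -0.247, 0.0405]
tool_rot: [-0.573, 0.82, -0.002, 0.001]
wrist_force: [2.3, -1.3, 7.9]
opening: 0.005
```

step_arm --moves '[{"xyz":[0,6,0.3],"yaw":0},{"xyz":[0,12,0.3],"yaw":0},{"xyz":[0,18,0.3],"yaw":0},{"xyz":[0,24,0.3],"yaw":0},{"xyz":[0,30,0.3],"yaw":0},{"xyz":[0,36,0.3],"yaw":0},{"xyz":[0,40,0.3],"yaw":0},{"xyz":[0,44,0.3],"yaw":0},{"xyz":[0,47,0.3],"yaw":0},{"xyz":[0,50,0.3],"yaw":0}]'

```text
t: 6.02
ee_pos: [0.481, -0.2302, 0.0403]
tool_rot: [-0.573, 0.82, -0.002, 0.001]
wrist_force: [5.3, -3.2, 8.4]
opening: -0.005
```

```bash
python3 - <<'E'
from h import *
import cv2
s=get_state();print({k:s[k] for k in('t','ee_pos','wrist_force')})
a=camera('wrist');cv2.imwrite(f"pics/w4.png",a[:,:,::-1])
E
```

```text
{'t': 6.0167, 'ee_pos': array([ 0.48102153, -0.23017199,  0.04032785]), 'wrist_force': array([ 5.31992219, -3.17690042,  8.39267423])}
```

View pics/w4.png

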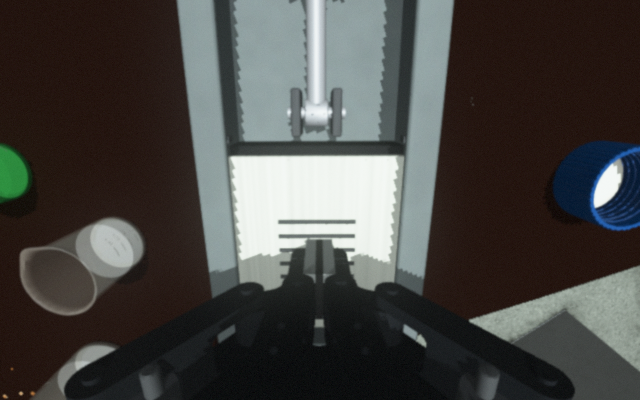

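step_arm --moves '[{"xyz":[0,2,0],"yaw":0},{"xyz":[0,2,0],"yaw":0},{"xyz":[0,2,0],"yaw":0}]'

```text
t: 6.32
ee_pos: [0.4795, -0.2295, 0.0405]
tool_rot: [-0.573, 0.819, -0.002, 0.001]
wrist_force: [2.5, -2.0, 7.6]
opening: 0.001
```

Slipping at the stop, as expected. I'll lift slowly, then look.

step_arm --moves '[{"xyz":[0,0,-4],"yaw":0},{"xyz":[0,0,-8],"yaw":0},{"xyz":[0,0,-14],"yaw":0},{"xyz":[0,0,-40],"yaw":0},{"xyz":[0,-35,-75],"yaw":0},{"xyz":[0,-70,-95],"yaw":0},{"xyz":[0,-105,-95],"yaw":0},{"xyz":[0,-115,-95],"yaw":0},{"xyz":[0,-115,-95],"yaw":0},{"xyz":[0,-115,-95],"yaw":0}]'

```text
t: 7.15
ee_pos: [0.5848, -0.2677, 0.1331]
tool_rot: [-0.573, 0.819, 0.001, -0.001]
wrist_force: [-0.1, -0.3, -0.3]
opening: -0.001
```

```bash
python3 - <<'E'
from h import *
import cv2
s=get_state();print({k:s[k] for k in('t','ee_pos','tool_rot','wrist_force')})
c=wristcal(s)
a=camera('wrist');cv2.imwrite(f"pics/w5.png",a[:,:,::-1])
a=camera('scene');cv2.imwrite("pics/sc5.png",cv2.resize(a[130:290,260:460,::-1],None,fx=3,fy=3,interpolation=cv2.INTER_CUBIC))
p=[.5345,-.2503,-.3506];R=np.array([[np.cos(p[2]),-np.sin(p[2])],[np.sin(p[2]),np.cos(p[2])]])
for q in([.086,0,.021],[.094,.009,.021],[.094,-.009,.021],[.115,.055,.052],[.115,-.055,.052],[.016,0,.021]):
    print(q,proj(c,np.r_[R@q[:2]+p[:2],q[2]]))
print(c['R'],c['t'])
E
```

```text
{'t': 7.15, 'ee_pos': array([ 0.58483008, -0.26770318,  0.13305305]), 'tool_rot': array([-5.73194641e-01,  8.19418507e-01,  9.64122409e-04, -5.33163270e-04]), 'wrist_force': array([-0.11503762, -0.30980457, -0.25338099])}
[0.086, 0, 0.021] [[318.42080499 158.73806339]]
[0.094, 0.009, 0.021] [[307.93520357 149.44182915]]
[0.094, -0.009, 0.021] [[328.92259184 149.46853033]]
[0.115, 0.055, 0.052] [[243.92553297 126.38078267]]
[0.115, -0.055, 0.052] [[392.86986906 126.57661082]]
[0.016, 0, 0.021] [[318.35522579 233.3767384 ]]
[[-3.42216913e-01 -9.39620924e-01  3.21786251e-04]
 [-8.98324182e-01  3.27276707e-01  2.93093195e-01]
 [-2.75501812e-01  1.00012380e-01 -9.56083822e-01]] [-0.05278514  0.60275709  0.4729275 ]
```

View pics/w5.png

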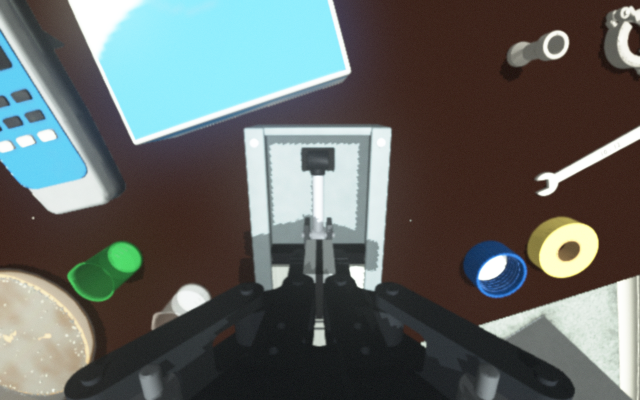

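View pics/sc5.png

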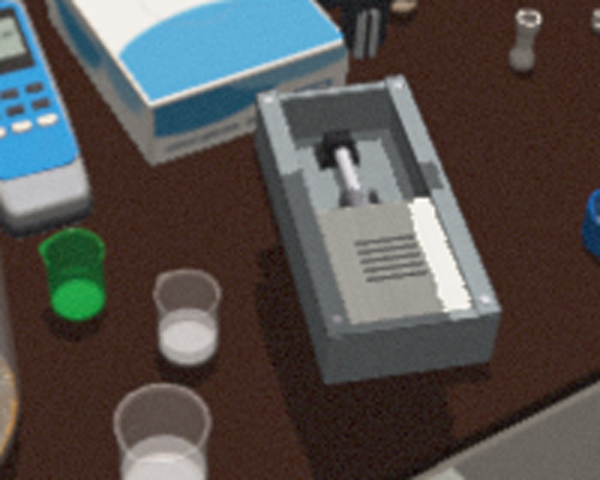

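step_arm --moves '[{"xyz":[0.5,-20,20],"yaw":0},{"xyz":[0.5,-32.5,50],"yaw":0},{"xyz":[0.5,-32.5,65],"yaw":0},{"xyz":[0.5,-32.5,68],"yaw":0},{"xyz":[0.5,-32.5,68],"yaw":0},{"xyz":[0.5,-32.5,68],"yaw":0},{"xyz":[0.5,-32.5,68],"yaw":0},{"xyz":[0.5,-32.5,68],"yaw":0}]' --hand 0.1

```text
t: 7.92
ee_pos: [0.6164, -0.28, 0.0679]
tool_rot: [-0.573, 0.82, -0.001, 0.001]
wrist_force: [0.2, 0.3, -0.5]
opening: 0.451
```

```bash
python3 - <<'E'
from h import *
import cv2
s=get_state();print({k:s[k] for k in('t','ee_pos','tool_rot','wrist_force','opening')})
p=[.5345,-.2503,-.3506];R=np.array([[np.cos(p[2]),-np.sin(p[2])],[np.sin(p[2]),np.cos(p[2])]])
print('stand xy',(s['ee_pos'][:2]-p[:2])@R)
a=camera('wrist');cv2.imwrite(f"pics/w6.png",a[:,:,::-1])
E
```

```text
{'t': 7.9167, 'ee_pos': array([ 0.61635835, -0.28003257,  0.0678566 ]), 'tool_rot': array([-5.73069547e-01,  8.19505823e-01, -1.08190487e-03,  5.75123663e-04]), 'wrist_force': array([ 0.16651034,  0.25550933, -0.52693406]), 'opening': 0.45109896873850003}
stand xy [0.08709064 0.00019133]
```

View pics/w6.png

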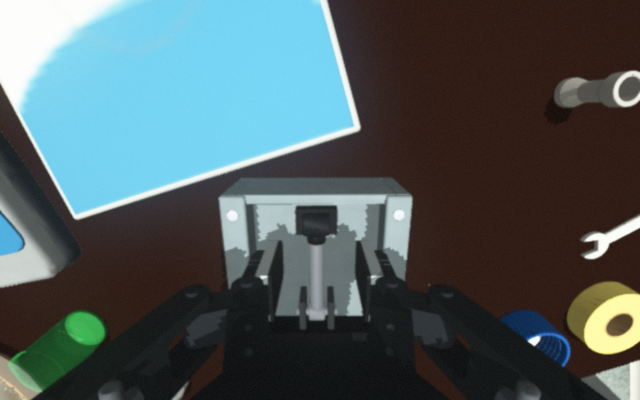

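step_arm --moves '[{"xyz":[0,0,15],"yaw":0},{"xyz":[0,0,30],"yaw":0},{"xyz":[0,0,42],"yaw":0},{"xyz":[0,0,52],"yaw":0},{"xyz":[0,0,57],"yaw":0},{"xyz":[0,0,57],"yaw":0},{"xyz":[0,0,57],"yaw":0}]'

```text
t: 8.55
ee_pos: [0.6163, -0.2797, 0.0101]
tool_rot: [-0.573, 0.819, -0.0, 0.0]
wrist_force: [-2.8, 1.7, 6.7]
opening: 0.448
```

```bash
python3 - <<'E'
from h import *
import cv2
s=get_state();print({k:s[k] for k in('t','ee_pos','wrist_force','opening')})
p=[.5345,-.2503,-.3506];R=np.array([[np.cos(p[2]),-np.sin(p[2])],[np.sin(p[2]),np.cos(p[2])]])
print('stand xy',(s['ee_pos'][:2]-p[:2])@R)
a=camera('wrist');cv2.imwrite(f"pics/w7.png",a[:,:,::-1])
E
```

```text
{'t': 8.55, 'ee_pos': array([ 0.61634313, -0.27969811,  0.01010362]), 'wrist_force': array([-2.83850152,  1.73942375,  6.68298665]), 'opening': 0.44819425031490817}
stand xy [0.08696146 0.00050022]
```

View pics/w7.png

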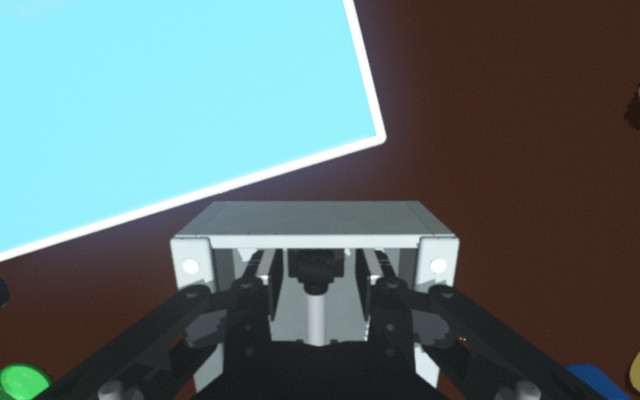

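step_arm --moves '[{"xyz":[0,0,-3],"yaw":0},{"xyz":[0,0,-5],"yaw":0},{"xyz":[0,0,-5],"yaw":0},{"xyz":[0,0,-5],"yaw":0}]'

```text
t: 8.93
ee_pos: [0.616, -0.2798, 0.0142]
tool_rot: [-0.573, 0.819, -0.0, 0.0]
wrist_force: [0.4, -1.0, 0.6]
opening: 0.449
```

step_arm --moves '[{"xyz":[0,0,0],"yaw":0},{"xyz":[0,0,0],"yaw":0},{"xyz":[0,0,2],"yaw":0},{"xyz":[0,0,3],"yaw":0},{"xyz":[0,0,3],"yaw":0},{"xyz":[0,0,3],"yaw":0}]' --hand 0.35

```text
t: 9.43
ee_pos: [0.6157, -0.2797, 0.0108]
tool_rot: [-0.573, 0.819, 0.0, -0.0]
wrist_force: [0.6, -0.3, -0.8]
opening: 0.326
```

Free now, so the wide linkage had been touching. I'll close on the head.

step_arm --moves '[{"xyz":[0,0,0],"yaw":0},{"xyz":[0,0,0],"yaw":0},{"xyz":[0,0,0],"yaw":0},{"xyz":[0,0,0],"yaw":0},{"xyz":[0,0,0],"yaw":0},{"xyz":[0,0,0],"yaw":0}]' --hand 1 --grip_force 20

```text
t: 9.93
ee_pos: [0.6165, -0.2782, 0.0111]
tool_rot: [-0.574, 0.819, 0.0, 0.001]
wrist_force: [0.8, 5.8, 1.3]
opening: 0.203
```

```bash
python3 - <<'E'
from h import *
import cv2
s=get_state();print({k:s[k] for k in('t','ee_pos','wrist_force','opening')})
p=[.5345,-.2503,-.3506];R=np.array([[np.cos(p[2]),-np.sin(p[2])],[np.sin(p[2]),np.cos(p[2])]])
print('stand xy',(s['ee_pos'][:2]-p[:2])@R)
a=camera('wrist');cv2.imwrite(f"pics/w8.png",a[:,:,::-1])
for d in range(0,91,10):
    t=np.radians(d);print(d,'y',round(70*(1-np.cos(t)),1),'z',round(-70*np.sin(t),1))
E
```

```text
{'t': 9.9333, 'ee_pos': array([ 0.61647641, -0.27817907,  0.01113769]), 'wrist_force': array([0.75779079, 5.76760473, 1.31562846]), 'opening': 0.20315240620138902}
stand xy [0.0865649  0.00197263]
0 y 0.0 z -0.0
10 y 1.1 z -12.2
20 y 4.2 z -23.9
30 y 9.4 z -35.0
40 y 16.4 z -45.0
50 y 25.0 z -53.6
60 y 35.0 z -60.6
70 y 46.1 z -65.8
80 y 57.8 z -68.9
90 y 70.0 z -70.0
```

View pics/w8.png

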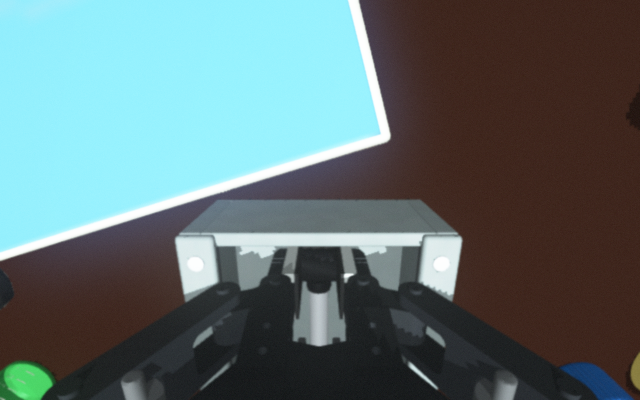

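step_arm --moves '[{"xyz":[-1,0.3,-6],"yaw":0},{"xyz":[-1.5,1,-12],"yaw":0},{"xyz":[-1.5,2.4,-18],"yaw":0},{"xyz":[-1.5,4.2,-24],"yaw":0},{"xyz":[-1.5,6.6,-29.6],"yaw":0},{"xyz":[-1.5,9.4,-35],"yaw":0},{"xyz":[-1.5,12.7,-40.2],"yaw":0},{"xyz":[-1.5,16.4,-45],"yaw":0},{"xyz":[-1.5,16.4,-45],"yaw":0}]'

```text
t: 10.73
ee_pos: [0.6004, -0.2723, 0.0571]
tool_rot: [-0.573, 0.819, 0.0, 0.0]
wrist_force: [-0.7, 4.9, -3.7]
opening: 0.204
```

```bash
python3 - <<'E'
from h import *
import cv2
s=get_state();print({k:s[k] for k in('t','ee_pos','wrist_force','opening')})
a=camera('wrist');cv2.imwrite(f"pics/w9.png",a[:,:,::-1])
E
```

```text
{'t': 10.7333, 'ee_pos': array([ 0.60041722, -0.27226695,  0.05709177]), 'wrist_force': array([-0.6901844 ,  4.93686362, -3.66924828]), 'opening': 0.20397003121275045}
```

View pics/w9.png

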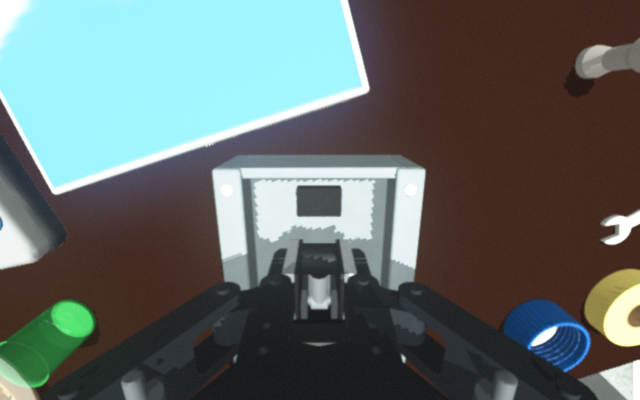

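step_arm --moves '[{"xyz":[-0.5,4.2,-4.5],"yaw":0},{"xyz":[-1,8.6,-8.6],"yaw":0},{"xyz":[-1,13.4,-12.3],"yaw":0},{"xyz":[-1,18.6,-15.6],"yaw":0},{"xyz":[-1,24,-18.4],"yaw":0},{"xyz":[-1,29.7,-20.8],"yaw":0},{"xyz":[-1,35.4,-22.6],"yaw":0},{"xyz":[-1,41.4,-23.9],"yaw":0},{"xyz":[-1,47.5,-24.7],"yaw":0},{"xyz":[-1,53,-25],"yaw":0},{"xyz":[-1,55,-25],"yaw":0},{"xyz":[-1,55,-25],"yaw":0},{"xyz":[-1,55,-25],"yaw":0},{"xyz":[-1,55,-25],"yaw":0}]'

```text
t: 11.95
ee_pos: [0.5496, -0.2536, 0.0821]
tool_rot: [-0.573, 0.82, -0.001, 0.0]
wrist_force: [-0.2, -3.4, 8.2]
opening: 0.204
```

```bash
python3 - <<'E'
from h import *
import cv2
s=get_state();print({k:s[k] for k in('t','ee_pos','wrist_force','opening')})
p=[.5345,-.2503,-.3506];R=np.array([[np.cos(p[2]),-np.sin(p[2])],[np.sin(p[2]),np.cos(p[2])]])
print('stand xy',(s['ee_pos'][:2]-p[:2])@R, s['wrist_force'][:2]@R)
a=camera('wrist');cv2.imwrite(f"pics/w10.png",a[:,:,::-1])
E
```

```text
{'t': 11.95, 'ee_pos': array([ 0.5495741 , -0.25356735,  0.08211758]), 'wrist_force': array([-0.19983117, -3.43225769,  8.23595197]), 'opening': 0.2043744157694516}
stand xy [0.0152793  0.00210878] [ 0.99117312 -3.29209678]
```

View pics/w10.png

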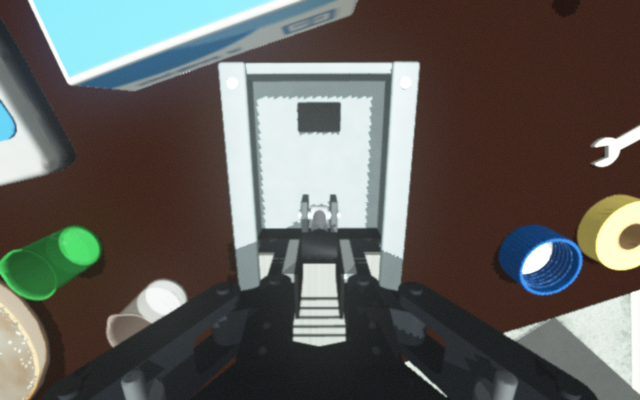

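step_arm --moves '[{"xyz":[-0.5,1.5,-1],"yaw":0},{"xyz":[-0.5,2.5,-1],"yaw":0},{"xyz":[-0.5,2.5,-1],"yaw":0},{"xyz":[-0.5,2.5,-1],"yaw":0}]'

```text
t: 12.33
ee_pos: [0.5468, -0.2524, 0.0822]
tool_rot: [-0.573, 0.82, -0.0, -0.001]
wrist_force: [-0.9, -5.1, 4.0]
opening: 0.203
```

```bash
python3 - <<'E'
from h import *
import cv2
s=get_state();print({k:s[k] for k in('t','ee_pos','wrist_force','opening')})
p=[.5345,-.2503,-.3506];R=np.array([[np.cos(p[2]),-np.sin(p[2])],[np.sin(p[2]),np.cos(p[2])]])
print('stand xy',(s['ee_pos'][:2]-p[:2])@R, s['wrist_force'][:2]@R)
a=camera('side');cv2.imwrite("pics/si11.png",cv2.resize(a[170:310,230:400,::-1],None,fx=4,fy=4,interpolation=cv2.INTER_CUBIC))
E
```

```text
{'t': 12.3333, 'ee_pos': array([ 0.54679468, -0.25243568,  0.08223313]), 'wrist_force': array([-0.86141861, -5.08017387,  4.02568751]), 'opening': 0.20344714032372582}
stand xy [0.01228028 0.00221699] [ 0.93582771 -5.06699468]
```

View pics/si11.png

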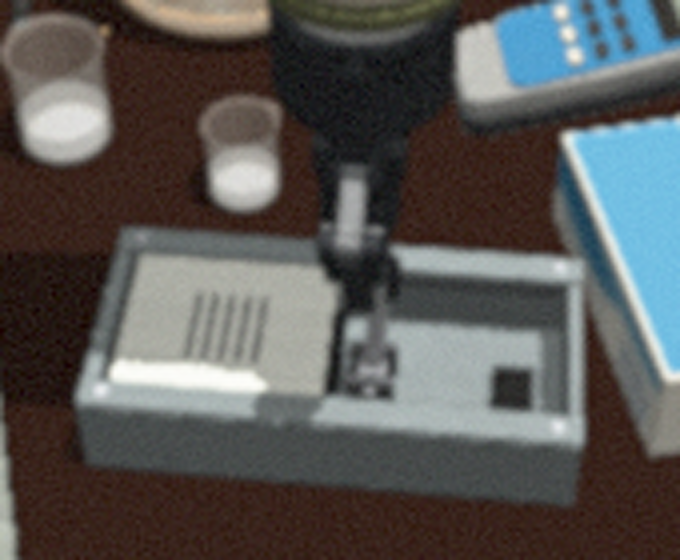

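```bash
python3 - <<'E'
from h import *
p=[.5345,-.2503,-.3506];R=np.array([[np.cos(p[2]),-np.sin(p[2])],[np.sin(p[2]),np.cos(p[2])]])
for n,off in(('side',(230,170)),):
  c=get_calibration(n)
  for d in(None,60,70,80,90,100):
    for r in ([0,] if d is None else [.035,.05,.07]):
      t=np.radians(d or 0);q=[.016+r*np.cos(t),0.001,.021+r*np.sin(t)]
      print(d,r,np.round((proj(c,np.r_[R@q[:2]+p[:2],q[2]])[0]-off)*4,0))
  for q in([.115,-.055,.052],[-.115,-.055,.052],[-.115,.055,.052]):
    print(q,np.round((proj(c,np.r_[R@q[:2]+p[:2],q[2]])[0]-off)*4,0))
E
```

```text
None 0 [368. 372.]
60 0.035 [405. 335.]
60 0.05 [422. 319.]
60 0.07 [444. 296.]
70 0.035 [394. 331.]
70 0.05 [405. 312.]
70 0.07 [421. 287.]
80 0.035 [381. 328.]
80 0.05 [387. 308.]
80 0.07 [395. 280.]
90 0.035 [368. 326.]
90 0.05 [368. 305.]
90 0.07 [368. 277.]
100 0.035 [355. 326.]
100 0.05 [350. 305.]
100 0.07 [342. 276.]
[0.115, -0.055, 0.052] [579. 447.]
[-0.115, -0.055, 0.052] [ 70. 405.]
[-0.115, 0.055, 0.052] [119. 228.]
```

step_arm --moves '[{"xyz":[0,2,0],"yaw":0},{"xyz":[0,4,0],"yaw":0},{"xyz":[0,5,0],"yaw":0},{"xyz":[0,5,0],"yaw":0}]'

```text
t: 12.72
ee_pos: [0.5419, -0.2507, 0.082]
tool_rot: [-0.573, 0.82, -0.0, -0.001]
wrist_force: [-0.8, -5.5, 2.0]
opening: 0.204
```

```bash
python3 - <<'E'
from h import *
import cv2
s=get_state();print({k:s[k] for k in('t','ee_pos','wrist_force','opening')})
p=[.5345,-.2503,-.3506];R=np.array([[np.cos(p[2]),-np.sin(p[2])],[np.sin(p[2]),np.cos(p[2])]])
print('stand xy',(s['ee_pos'][:2]-p[:2])@R, s['wrist_force'][:2]@R)
a=camera('side');cv2.imwrite("pics/si12.png",cv2.resize(a[210:290,280:380,::-1],None,fx=7,fy=7,interpolation=cv2.INTER_CUBIC))
E
```

```text
{'t': 12.7167, 'ee_pos': array([ 0.54189856, -0.2506955 ,  0.08199073]), 'wrist_force': array([-0.82532085, -5.5007414 ,  2.04477264]), 'opening': 0.20408579227415402}
stand xy [0.00708432 0.00216968] [ 1.11417823 -5.44957956]
```

View pics/si12.png

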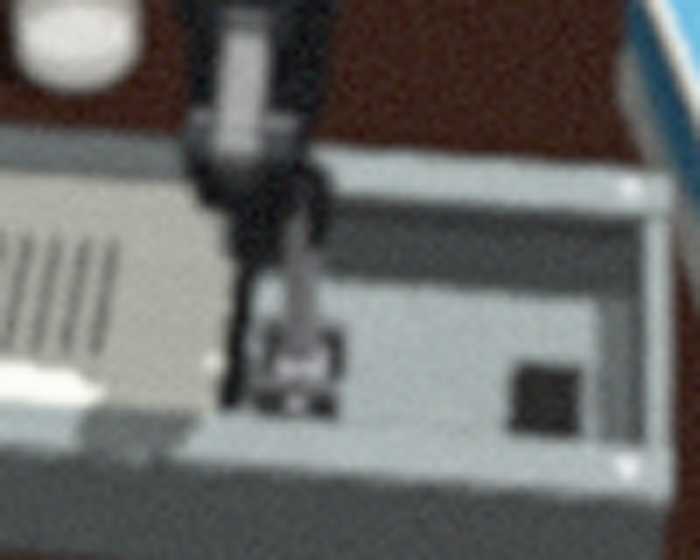

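step_arm --moves '[{"xyz":[0,0,0],"yaw":0},{"xyz":[0,0,0],"yaw":0},{"xyz":[0,0,0],"yaw":0},{"xyz":[0,0,0],"yaw":0}]' --hand 0.1

```text
t: 13.1
ee_pos: [0.5425, -0.249, 0.0816]
tool_rot: [-0.573, 0.819, 0.001, -0.0]
wrist_force: [-0.6, 0.7, -0.4]
opening: 0.449
```

step_arm --moves '[{"xyz":[0,0,-10],"yaw":0},{"xyz":[0,0,-30],"yaw":0},{"xyz":[0,0,-60],"yaw":0},{"xyz":[0,0,-95],"yaw":0},{"xyz":[0,0,-125],"yaw":0},{"xyz":[0,0,-140],"yaw":0},{"xyz":[0,0,-140],"yaw":0},{"xyz":[0,0,-140],"yaw":0}]'

```text
t: 13.77
ee_pos: [0.5432, -0.2497, 0.2233]
tool_rot: [-0.573, 0.819, -0.001, 0.001]
wrist_force: [0.8, -0.0, -1.3]
opening: 0.446
```

```bash
python3 - <<'E'
from h import *
import cv2
s=get_state();print({k:s[k] for k in('t','ee_pos','wrist_force','opening')})
a=camera('side');cv2.imwrite("pics/si13.png",cv2.resize(a[190:290,270:390,::-1],None,fx=6,fy=6,interpolation=cv2.INTER_CUBIC))
a=camera('scene');cv2.imwrite("pics/sc13.png",cv2.resize(a[120:320,260:460,::-1],None,fx=3,fy=3,interpolation=cv2.INTER_CUBIC))
p=[.5345,-.2503,-.3506];R=np.array([[np.cos(p[2]),-np.sin(p[2])],[np.sin(p[2]),np.cos(p[2])]])
for n,off,f in(('side',(270,190),6),('scene',(260,120),3)):
  c=get_calibration(n)
  for d in(80,85,90):
    for r in [0,.05,.07]:
      t=np.radians(d);q=[.016+r*np.cos(t),0.001,.021+r*np.sin(t)]
      print(n,d,r,np.round((proj(c,np.r_[R@q[:2]+p[:2],q[2]])[0]-off)*f,0))
E
```

```text
{'t': 13.7667, 'ee_pos': array([ 0.5431681 , -0.24974806,  0.22330034]), 'wrist_force': array([ 0.82758867, -0.00444417, -1.34054717]), 'opening': 0.4457786159688948}
side 80 0 [312. 438.]
side 80 0.05 [340. 342.]
side 80 0.07 [352. 301.]
side 85 0 [312. 438.]
side 85 0.05 [326. 339.]
side 85 0.07 [332. 297.]
side 90 0 [312. 438.]
side 90 0.05 [312. 338.]
side 90 0.07 [312. 295.]
scene 80 0 [362. 234.]
scene 80 0.05 [364. 174.]
scene 80 0.07 [365. 148.]
scene 85 0 [362. 234.]
scene 85 0.05 [366. 177.]
scene 85 0.07 [367. 153.]
scene 90 0 [362. 234.]
scene 90 0.05 [367. 181.]
scene 90 0.07 [369. 159.]
```

View pics/si13.png

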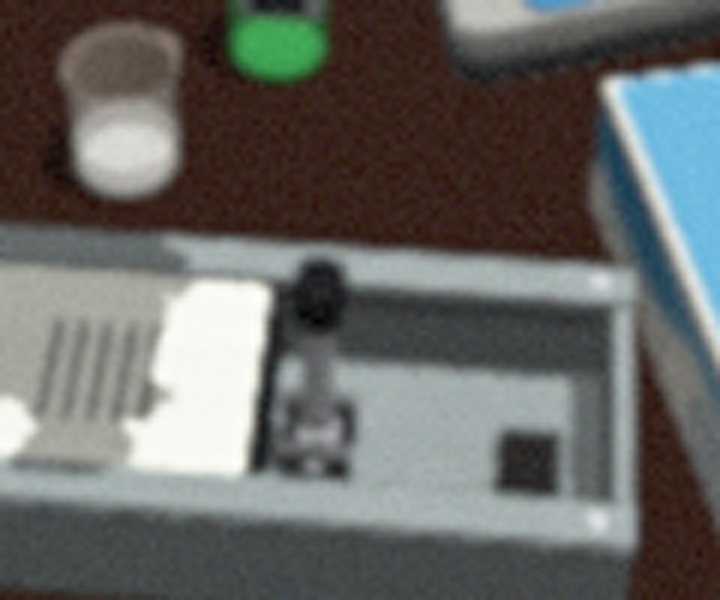

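View pics/sc13.png

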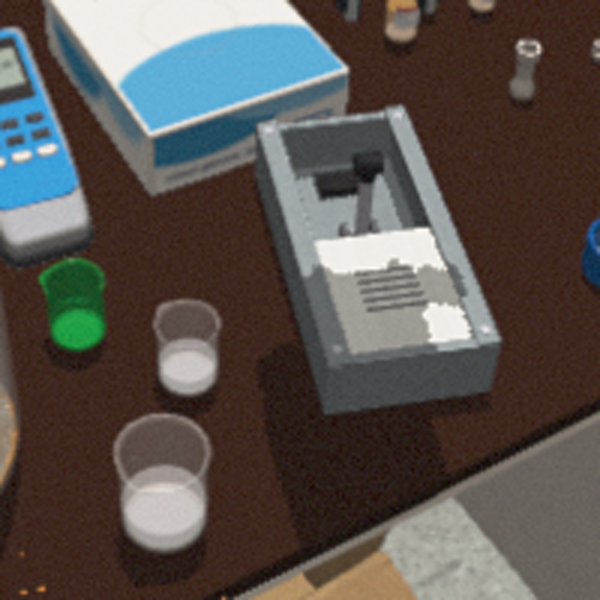

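```bash
python3 - <<'E'
from h import *
p=[.5345,-.2503,-.3506];R=np.array([[np.cos(p[2]),-np.sin(p[2])],[np.sin(p[2]),np.cos(p[2])]])
c=get_calibration('side')
for x in(.0,-.005,-.01):
  for y in(.038,-.038):print(x,y,np.round((proj(c,np.r_[R@[x,y]+p[:2],.0455])[0]-(270,190))*6))
print(np.round((proj(c,np.r_[R@[.115,.055]+p[:2],.052])[0]-(270,190))*6))
E
```

```text
0.0 0.038 [274. 298.]
0.0 -0.038 [248. 486.]
-0.005 0.038 [259. 297.]
-0.005 -0.038 [232. 484.]
-0.01 0.038 [244. 296.]
-0.01 -0.038 [216. 483.]
[629. 272.]
```

```bash
python3 -c "
from bench import *
print(finish_job())"
```

```text
the job is handed in; nothing more can be done
None
```

The probe stand is set up and I handed the job in at about 14 s of the 64 s allowed; no verdict was reported.

- **Cover:** I pressed it with the closed fingertips, at readings of about 8–9 N. I dragged it until it met its stop, with the fingers moving 113 mm. Comparing the side pictures before and after gives a travel of about 110 ± 1.5 mm, above the 106 mm needed.
- **Post:** I gripped the head by its flat ends, raised it along its arc and let go. In the last side and scene pictures it stands within about 1–2° of upright.
- **Beaker and release:** Both clear beakers are standing where they were. The gripper is open and well clear at 0.22 m, and the force reading is back to noise.

**Disagreements along the way:**
- On the first descent to the head, something pushed back with about 7 N, probably the half-open finger linkage on the case. I backed off 5 mm and narrowed the fingers, and it went away.
- The force readings showed no clear rise at the post's upright stop. The pads slid several millimetres over the head there, so the upright check rests on the pictures alone.
- The two fixed cameras differed by about 6–7 mm on the stand's position, so I settled it with the wrist camera.

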